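# Dose one grinding ball from the dispenser wheel

### The arm

A 6-joint arm with a two-finger parallel gripper is mounted at the origin on a cart in front of the work surface, level with it; the furniture and walls round the work are solid. World frame = base frame: x ahead of the robot, y to its left, z up, the work surface at z = 0. Lengths are in m, angles in rad, forces in N, time in s.
With the tool pointing down it reaches from about 0.25 to 0.85 m from the base axis. Payload 12.5 kg.
Tool frame: the origin (TCP) lies midway between the tips of the shut fingers; the grasp point (between the pads) lies 19 mm behind it (r.hold_point_z is the distance from the TCP to the grasp point, in m); z points along the fingers, y is the line along which they close (so a half turn about z gives the same grasp; the last joint's range is limited). The gripper opens to 93 mm and grips with 3 to 60 N. Pads are 15 mm wide; open, the fingers measure 128 mm over their backs; the gripper's body (75 mm by 188 mm) begins 65 mm behind the grasp point.
Start: joints at [-1.383, 0.351, 1.652, -0, 1.139, -0.085], TCP at [0.148, -0.53, 0.219] pointing down, gripper open.
Joint ranges: [-2.75, 2.75], [-0.79, 2.1], [0.01, 2.65], [-1.57, 4.71], [0.07, 3.14], [-2.87, 2.87]. Speed limits (rad/s): [2.22, 2.22, 2.79, 3.14, 3.14, 3.14].

### API

Orientations are given as [roll, pitch, yaw] about the fixed x, y, z axes, in that order (R = Rz(yaw) Ry(pitch) Rx(roll)).
In Python, from station import r gives the robot as it stands.
- The arm moves only by the tool send_rows, never from a script. Its argument "deltas" is a list of rows, each an object of numbers: "x", "y", "z": the shift along the tool's x, y, z each as a share of 0.3 m, from -1 to 1; "rx", "ry", "rz": the turn, a rotation vector about the tool's x, y, z each as a share of 90 degrees, from -1 to 1. A call has 1 to 10 rows; each row is the pose to reach, as a shift and turn from the pose commanded when the call began, along the tool's axes at that moment; what a row does not reach only later rows make up. A row lasts 1/10 s, in which the tool goes at most 50 mm and 8.59 degrees, less where a joint would pass 70% of its speed; a pose out of reach is approached as far as the arm can. A call with a number of a shift or a turn outside -1 to 1 is refused whole. A call with a gripper value outside its range is refused whole. "fingers" is the opening, from 0 (shut) to 1 (fully open), set as the call begins (left out, the last holds). The fingers move at their own pace and stop on an object; the grip force is fixed at half the most. Time passes only in rows, so rows that repeat a pose let the fingers close. It gives the time, the measured TCP pose, the force, the opening and the grip force at its end, in the units of the state.
- r.get_state(): the state, without advancing time (a new reading comes with each control period).
- r.get_image(name): name is "side" or "top" or "wrist"; returns (picture, depth): 400x640x3 uint8, red, green, blue; 400x640 float32, m along the optical axis (not along the pixel's ray), 0 where there is no reading.
- r.camera_params(name): a dict with "camera_matrix" (3x3 intrinsics, pixels), "origin" and "rotation" of the camera in the world. Camera axes: x right, y down, z forward; pixel columns grow to the right and rows downward; lengths in m; the calibration is good to about 2 mm. A picture is of the moment at which its call begins: read the wrist's pose just before it. camera_params takes no time and is no camera call; for the wrist camera it gives the pose at the moment of the call.
- r.hand_in(): hands the job in; it is judged then, once.
The state is a dict: "time": time; "joint_positions": joint angles; "dq": joint speeds; "effort": joint torques, N m; "eef_pos": TCP position; "eef_rot": TCP orientation; "force": force on the tool from outside, world axes, zero at the start; "ft_torque": the same for the moment, N m; "gripper_width": finger opening in m; "finger_force": force on a finger pad.
Only numpy, scipy, OpenCV 4.12 (cv2) and the standard library are available. Lean on these libraries where they do the work, as an engineer would, in place of code of your own. Each camera call takes 0.05 s, during which the arm holds its last target. There are 200 camera calls.

### The job

Slide the steel catch tray fully home into the bay under the dispenser, handle out to the front, and with the trapdoor still shut turn the wheel by its top bar until the pocket holding the ball (not the short cylinder) sits squarely over the trapdoor. Then push the lever right over sideways so that the trapdoor tips and drops the ball into the tray. Leave the tray there with the ball in it and the cylinder upright in its pocket; never touch ball or cylinder with the gripper, and do not disturb the jar, bottle and flask.

Things in the scene. Friction and masses are not known exactly. Their poses are not given: they have to be found in the camera images.
- dispenser: Fixed dispenser, 182 x 184 x 140 mm: flat aluminium deck (top 140 mm, underside 132 mm above the bench) on two grey side plates. Origin on the bench under the wheel's axis; x points to its back, y to its left as seen from its front, z up. The deck's front edge is at x = -91 mm. It may be turned a little.
- tray_home (a point): Where the tray's origin lies when the tray is home: dispenser frame (-57, 0, 0) mm; +-15 mm in y is free play. The bay under the deck is open to the front (-x), 146 mm wide, 132 mm high, without a floor (the tray stands on the bench); a back stop at dispenser x = -19 mm ends it.
- drop_point (a point): Centre of the drop hole on the deck's top, 58 mm in front of the wheel's axis (dispenser frame -58, 0, 140 mm): a loaded pocket must be centred here. The hole, 50 mm along x by 61 mm along y, is closed flush by the steel trapdoor, so pieces slide over it while it is shut. The ball falls only if its pocket is within about 5 mm of this point.
- trapdoor (a joint): Trapdoor hinge, along the dispenser's x at y = +30, z = 134 mm. 0 = shut, lever upright; 1.35 rad (its stop) = tipped down, lever over towards the dispenser's -y. It stays where it is left (friction 0.22 N m, 3 N at the knob); the ball's weight alone does not open it. Push it to 1.1 rad or more to let the ball through.
- lever_knob (a point): Centre of the black ball knob, 18 mm across, on the end of the trapdoor's lever (9 mm rod in front of the deck, 72 mm from hinge axis to knob centre). At dispenser (-104, 30, 206) mm with the trapdoor shut, about (-104, -39, 153) mm at 1.3 rad.
- wheel (a joint): Turn of the dosing wheel about its vertical axis from its start (rad), positive anticlockwise from above, limits +-2.9. No detents; it stays where it is left (friction 0.06 N m). It has five open-bottomed pocket tubes, 45 mm inside, 52 mm outside, z = 142 to 166 mm, 72 deg apart, centres 58 mm from the axis. One holds the ball, one the short cylinder.
- wheel_bar (a point): Centre of the black grip bar on the wheel's hub, on the wheel's axis, 207 mm above the bench. The bar, 66 mm long, 14 mm thick, 34 mm high (z = 190 to 224 mm), lies along this point's x axis and turns with the wheel. The pocket centres lie at 36, 108, 180, 252 and 324 deg from this x axis, anticlockwise from above.
- ball: Loose polished dark steel ball, 40 mm in diameter, 0.15 kg, in one pocket of the wheel, resting on the deck (top at z = 180 mm). The origin is its lowest point at the start and turns with the ball: use ball_center.
- ball_center (a point): Centre of the ball, 20 mm above what it rests on.
- slug: Loose dark steel short cylinder, 38 mm in diameter, 36 mm high, 0.15 kg, upright in another pocket of the wheel, where it must stay. Origin at the centre of its underside.
- tray: Loose open steel catch tray, 76 mm (x) by 116 mm (y), 55 mm high, walls 3 mm, 0.16 kg, with a black bar handle out of its front face (-x). Origin at the centre of the underside of the box; z up.
- tray_grip (a point): Grip point on the tray's handle, tray frame (-104, 0, 40) mm. The handle is a level bar along the tray's x axis, 14 mm wide, 16 mm high (32 to 48 mm above the tray's underside), from x = -38 to -145 mm.
- weight_case: Closed brown wooden case, 105 x 170 x 55 mm, fixed on the bench between the robot and the work, its long side along y; the tray must be carried round or over it. Origin at the centre of its underside.
- jar: Bystander: sample jar with a white lid, 53 mm across, 68 mm high; origin at the centre of its underside.
- amber: Bystander: brown bottle, 58 mm across, 132 mm high; origin at the centre of its underside.
- flask: Bystander: small conical flask, 68 mm across, 115 mm high; origin at the centre of its underside.
Things that resemble listed ones, but are neither listed nor needed, are in the scene too. Leave any green look-alike of the ball alone.

How it is judged:
By the outcome, as a careful person would: the job done as asked, in the order asked, and still so for the second after the job is handed in, with the robot touching nothing.
It also fails if it takes over 72 s, if anything falls off the work surface, if the arm or the gripper's body presses on something with over 40 N, if the wrist force passes 120 N, or if a joint passes its speed limit or range.

## Working session

There is one attempt and no reset: what is moved stays moved. The work goes in short steps, Python scripts to look and compute and a tool call to move; the robot and the scene stay as the last step left them, time stands still between calls to the robot, and variables do not carry over. Pictures are saved under pics/ and viewed, at most 10 in all, crops included, and the job is handed in when it is done.

Besides the shell and the picture viewer there is one more tool, called after "Call:" in YAML: its name, and indented under it one key for each argument. send_rows: Moves the arm, as the interface text tells. Its arguments: {"type":"object","properties":{"deltas":{"type":"array"},"fingers":{"type":"number"}},"required":["deltas"]}

```bash
mkdir -p pics; ls; cat > h.py <<'E'
import numpy as np, cv2
from station import r
def cast(name,uv,z=None,P=None):
    P=P or r.camera_params(name); K=np.array(P['camera_matrix']);R=np.array(P['rotation']);o=np.array(P['origin'])
    uv=np.atleast_2d(np.array(uv,float)); d=np.c_[uv,np.ones(len(uv))]@np.linalg.inv(K).T@R.T
    return o+d*((z-o[2])/d[:,2])[:,None]
def cloud(name,dep,P=None):
    P=P or r.camera_params(name); K=np.array(P['camera_matrix']);R=np.array(P['rotation']);o=np.array(P['origin'])
    v,u=np.mgrid[:dep.shape[0],:dep.shape[1]]
    p=np.stack([(u-K[0,2])/K[0,0]*dep,(v-K[1,2])/K[1,1]*dep,dep],-1)
    return p@R.T+o
def save(n,im): cv2.imwrite('pics/'+n+'.png',cv2.cvtColor(im,cv2.COLOR_RGB2BGR))
E
python3 - <<'E'
from h import *
for n in ['top','side']:
    im,d=r.get_image(n); save(n+'0',im); np.savez(''+n+'0.npz',im=im,d=d)
    P=r.camera_params(n); print(n,P['camera_matrix'],P['origin'],np.round(P['rotation'],3).tolist(),(d>0).mean())
print(r.get_state())
E
```

```text
pics
top [[449.1069765    0.         322.48771741]
 [  0.         449.1069765  201.55966588]
 [  0.           0.           1.        ]] [0.3174111  0.0991627  1.04393042] [-2.94, -0.006, -1.633] 0.9957109375
side [[437.39390137   0.         324.00913332]
 [  0.         437.39390137 201.90471794]
 [  0.           0.           1.        ]] [ 0.54613663 -0.61444058  0.93406611] [-2.411, -0.019, 0.063] 0.9958984375
{'time': 0.1, 'joint_positions': array([-1.38257316e+00,  3.51224281e-01,  1.65234478e+00, -9.21877983e-06,
        1.13907302e+00, -8.46114180e-02]), 'dq': array([ 0.00202465, -0.00249717, -0.0005607 ,  0.00116553,  0.00055749,
        0.00086453]), 'effort': array([ 4.97505353e-04, -4.98026776e+01, -2.85704130e+01,  6.99975109e-02,
        2.39122077e-02, -5.38554025e-05]), 'eef_pos': array([ 0.14816456, -0.52935736,  0.21813811]), 'eef_rot': array([-3.14054628e+00, -8.03485276e-05,  2.72838404e-01]), 'force': array([0.10439017, 0.55074077, 0.36499762]), 'ft_torque': array([ 0.01903457,  0.04527884, -0.04199725]), 'finger_force': 0.0, 'gripper_width': 0.09304995627206676}
```

```bash
sed -i "s/R=np.array(P\['rotation'\])/R=rot(P['rotation'])/; s/^from station import r/from station import r\nfrom scipy.spatial.transform import Rotation\nrot=lambda e:Rotation.from_euler('xyz',e).as_matrix()/" h.py; sed -n 1,9p h.py
```

```text
import numpy as np, cv2
from station import r
from scipy.spatial.transform import Rotation
rot=lambda e:Rotation.from_euler('xyz',e).as_matrix()
def cast(name,uv,z=None,P=None):
    P=P or r.camera_params(name); K=np.array(P['camera_matrix']);R=rot(P['rotation']);o=np.array(P['origin'])
    uv=np.atleast_2d(np.array(uv,float)); d=np.c_[uv,np.ones(len(uv))]@np.linalg.inv(K).T@R.T
    return o+d*((z-o[2])/d[:,2])[:,None]
def cloud(name,dep,P=None):
```

View pics/top0.png

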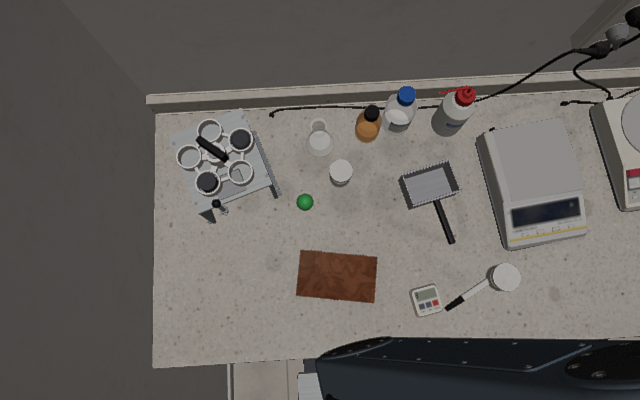

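View pics/side0.png

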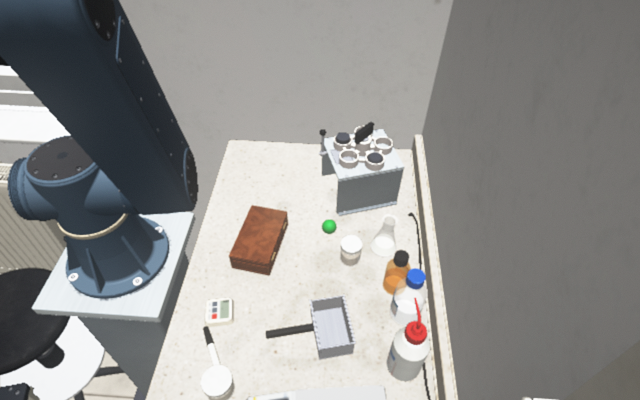

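```bash
python3 - <<'E'
from h import *
z=np.load('top0.npz');im=z['im'];d=z['d'];s=np.load('side0.npz')
save('zoom',np.hstack([cv2.resize(im[105:225,160:285],(400,384),interpolation=cv2.INTER_CUBIC),cv2.resize(s['im'][120:220,300:420],(400,384),interpolation=cv2.INTER_CUBIC)]))
C=cloud('top',d); P=C[100:230,150:290]
def pr(n,u,v): print(n,np.round(C[v,u],3))
for n,u,v in [('case',337,276),('jarlid',341,167),('amber',368,113),('green',305,201),('traybottom',430,186),('handle',447,228),('flask',319,138),('deck',262,170),('knob',217,203),('bar',212,148)]: pr(n,u,v)
m=(C[...,2]>.136)&(C[...,2]<.144); m[:,300:]=0
q=C[m][:,:2].astype(np.float32); print(len(q),cv2.minAreaRect(q))
# bar by height
m=(C[...,2]>.212)&(C[...,2]<.235);m[:,300:]=0;m[:110]=0; q=C[m][:,:2].astype(np.float32); print('bar',len(q),cv2.minAreaRect(q),q.mean(0),np.median(C[m][:,2]))
v,u=np.nonzero(m); print(u.min(),u.max(),v.min(),v.max())
# tray handle / box
sub=(C[...,2]>.03)&(C[...,2]<.062); sub[:,:395]=0;sub[:,470:]=0;sub[:155]=0;sub[250:]=0
dark=sub&(im.sum(2)<110)
q=C[sub][:,:2].astype(np.float32);
v,u=np.nonzero(sub&(C[...,2]>.05)); print('rim',cv2.minAreaRect(C[v,u][:,:2].astype(np.float32)))
h=sub&(np.arange(400)[:,None]>203); q=C[h][:,:2].astype(np.float32); print('handle',len(q),cv2.minAreaRect(q),np.median(C[h][:,2]))
m=(C[...,2]>.048)&(C[...,2]<.062);m[:,:285]=0;m[:,390:]=0;m[:240]=0;m[310:]=0; print('case',cv2.minAreaRect(C[m][:,:2].astype(np.float32)))
E
```

```text
case [0.352 0.059 0.054]
jarlid [0.594 0.034 0.066]
amber [ 0.692 -0.028  0.133]
green [0.526 0.12  0.04 ]
traybottom [ 0.552 -0.179  0.004]
handle [ 0.444 -0.196  0.042]
flask [0.661 0.08  0.079]
deck [0.576 0.203 0.143]
knob [0.496 0.282 0.214]
bar [0.601 0.287 0.225]
4644 ((0.47303348779678345, 0.2995120584964752), (0.36701926589012146, 0.6546364426612854), 89.81954193115234)
bar 2007 ((0.42822450399398804, 0.3723942041397095), (0.530570387840271, 0.21984994411468506), 0.0025370498187839985) [0.43638688 0.45077103] 0.22351443083936517
99 226 110 399
rim ((0.5000587701797485, -0.18062661588191986), (0.18254494667053223, 0.11772593855857849), 14.408799171447754)
handle 340 ((0.4707718789577484, -0.1778128445148468), (0.12834571301937103, 0.05202481150627136), 41.285404205322266) 0.04771513430685187
case ((0.35265854001045227, 0.0602668933570385), (0.17019782960414886, 0.10142126679420471), 80.96536254882812)
```

View pics/zoom.png

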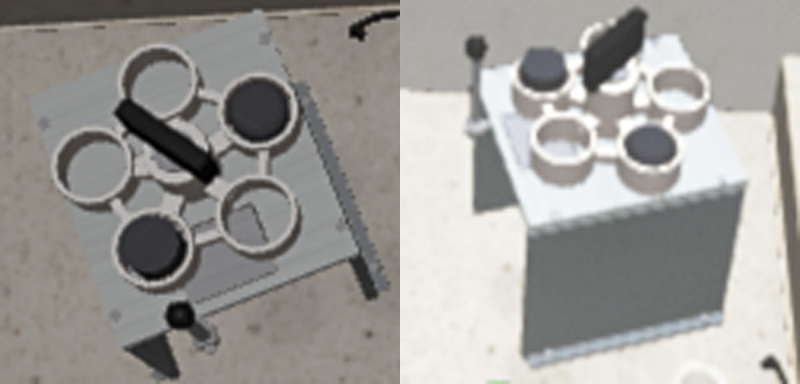

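```bash
cat > m.py <<'E'
from h import *
z=np.load('top0.npz');im=z['im'];d=z['d'];C=cloud('top',d)
def box(m,u0,u1,v0,v1):
    k=np.zeros_like(m);k[v0:v1,u0:u1]=1;return m&k
m=box((C[...,2]>.135)&(C[...,2]<.146),165,285,100,225)
m=cv2.morphologyEx(m.astype(np.uint8),cv2.MORPH_OPEN,np.ones((3,3)))>0
q=C[m][:,:2].astype(np.float32); rc=cv2.minAreaRect(q);print('deck',len(q),rc,np.median(C[m][:,2]))
m=box((C[...,2]>.215)&(C[...,2]<.232),190,235,130,168); q=C[m][:,:2].astype(np.float32);print('bar',len(q),cv2.minAreaRect(q),np.median(C[m][:,2]))
for n,(u,v) in dict(front=(207,182),back=(240,140)).items():
    zz=C[v-7:v+8,u-7:u+8,2]*1000;print(n);print(np.round(zz[::2,::2]).astype(int))
    w=box((im.sum(2)<200)&(C[...,2]>.16),u-14,u+14,v-14,v+14);print(np.round(np.median(C[w],0),3))
m=box((C[...,2]>.048)&(C[...,2]<.062),390,470,150,207)
pts=C[m][:,:2].astype(np.float32);print('rim',cv2.minAreaRect(pts))
m=box((C[...,2]>.035)&(C[...,2]<.055)&(im.sum(2)<150),430,460,205,250)
pts=C[m][:,:2].astype(np.float32);print('handle',len(pts),cv2.minAreaRect(pts),np.median(C[m][:,2]))
E
python3 m.py
```

```text
deck 3737 ((0.5971381068229675, 0.28869569301605225), (0.20103639364242554, 0.16442757844924927), 19.175994873046875) 0.14031466486115962
bar 258 ((0.6055914163589478, 0.29146304726600647), (0.06646300852298737, 0.014211749657988548), 51.405269622802734) 0.2237015465751146
front
[[175 176 177 179 176 176 174 143]
 [177 175 174 174 178 178 180 175]
 [177 175 175 179 175 178 175 178]
 [177 177 176 177 175 178 175 175]
 [177 176 176 176 175 177 176 175]
 [176 179 174 179 174 179 178 172]
 [176 175 175 176 175 178 176 168]
 [139 175 175 178 174 172 165 162]]
[0.549 0.309 0.176]
back
[[160 175 177 176 179 176 175 167]
 [175 178 183 182 178 179 175 172]
 [174 178 178 183 179 178 177 172]
 [177 175 180 178 180 175 178 173]
 [173 178 176 177 177 179 174 173]
 [171 172 176 176 177 174 175 168]
 [165 171 170 170 171 169 170 164]
 [140 164 166 168 167 167 162 168]]
[0.633 0.241 0.174]
rim ((0.5409898161888123, -0.1701105833053589), (0.09802426397800446, 0.11772593855857849), 14.408799171447754)
handle 259 ((0.4548223614692688, -0.19046293199062347), (0.0939796045422554, 0.013257808983325958), 14.25043773651123) 0.04778158329827531
```

```bash
cat >> m.py <<'E'
print('----')
# white ring tops: pixels near z=.166 and bright
A=np.array([.6056,.2915])
m=box((C[...,2]>.160)&(C[...,2]<.172)&(im.sum(2)>330),165,275,110,205)
v,u=np.nonzero(m); X=cast('top',np.c_[u,v],.166)[:,:2]-A
rr=np.hypot(*X.T); X=X[(rr<90)&(rr>25)]
from scipy.optimize import least_squares
def res(p): # pocket ring model: nearest of 5 centres, radius 24.25
    a=p[2]+np.radians([36,108,180,252,324]); c=p[:2]+.058*np.c_[np.cos(a),np.sin(a)]
    return np.min(np.abs(np.linalg.norm(X[:,None]-c,axis=2)-.02425),1)
s=least_squares(res,[0,0,np.radians(51.4)],loss='soft_l1',f_scale=.003)
print('wheel',s.x[:2]+A,np.degrees(s.x[2]),np.median(res(s.x)),len(X))
# deck front edge
m=box((C[...,2]>.134)&(C[...,2]<.146),165,285,100,225)
Q=C[m][:,:2]-(s.x[:2]+A)
for psi in [19.5]:
    c,k=np.cos(np.radians(psi)),np.sin(np.radians(psi)); D=Q@np.array([[c,-k],[k,c]])
    for ax,sg,lab in [(0,-1,'front'),(0,1,'back'),(1,-1,'right'),(1,1,'left')]:
        o=D[:,1-ax]; E=[]
        for b in np.arange(-.075,.076,.01):
            w=D[np.abs(o-b)<.005,ax]*sg
            if len(w)>5: E.append((b,np.sort(w)[-2]))
        E=np.array(E); md=np.median(E[:,1]); E=E[np.abs(E[:,1]-md)<.012]; f=np.polyfit(E[:,0],E[:,1],1); print(lab,len(E),'slope deg',np.degrees(f[0])*sg,'off',f[1]*sg)
# knob
m=box((im.sum(2)<120)&(C[...,2]>.19),205,230,193,215);print('knob',np.median(C[m],0),m.sum())
E
python3 m.py | sed '1,/----/d'
```

```text
wheel [0.6056 0.2915] 51.400000000000006 nan 0
front 14 slope deg 0.4506579293603175 off -0.09096029093115313
back 16 slope deg 0.4847353063134787 off 0.08863329707426675
right 16 slope deg -0.01790494918350977 off -0.08088024597174534
left 16 slope deg -1.1470160051346698 off 0.08023810444091332
knob [0.49594198 0.28414144 0.21331149] 55
  return _methods._mean(a, axis=axis, dtype=dtype,
  ret = ret.dtype.type(ret / rcount)
```

```bash
cat > go.py <<'E'
import sys; from h import *
def plan(x,y,z,yaw_deg,q=None):
    s=r.get_state(); R0=rot(s['eef_rot']); p0=s['eef_pos']
    R1=rot([np.pi,0,np.radians(yaw_deg)])
    d=R0.T@(np.array([x,y,z])-p0)/.3; w=Rotation.from_matrix(R0.T@R1).as_rotvec()/(np.pi/2)
    print(' '.join(f'{k}={v:.4f}' for k,v in zip(['x','y','z','rx','ry','rz'],[*d,*w])),'| at',np.round(p0,4),np.round(np.degrees(s['eef_rot']),2),'q6',round(s['joint_positions'][5],2),'t',s['time'])
if __name__=='__main__': plan(*map(float,sys.argv[1:5]))
E
python3 go.py .464 -.189 .2 14.3; python3 go.py .464 -.189 .021 14.3
python3 - <<'E'
from h import *
C=cloud('top',np.load('top0.npz')['d'])
for u,v in [(485,140),(495,150),(495,200),(505,180),(505,240),(520,150),(520,210),(428,300),(505,277),(470,292)]: print((u,v),np.round(C[v,u],3))
E
```

```text
x=1.3196 y=-0.8088 z=0.0614 rx=-0.0007 ry=-0.0000 rz=0.0148 | at [ 0.1482 -0.5294  0.2181] [-179.94   -0.     15.63] q6 -0.08 t 0.1
x=1.3195 y=-0.8082 z=0.6581 rx=-0.0007 ry=-0.0000 rz=0.0148 | at [ 0.1482 -0.5294  0.2181] [-179.94   -0.     15.63] q6 -0.08 t 0.1
(485, 140) [ 0.641 -0.303  0.058]
(495, 150) [ 0.613 -0.32   0.065]
(495, 200) [ 0.503 -0.317  0.033]
(505, 180) [ 0.541 -0.332  0.067]
(505, 240) [ 0.41  -0.328  0.031]
(520, 150) [ 0.603 -0.367  0.087]
(520, 210) [ 0.472 -0.357  0.063]
(428, 300) [ 0.288 -0.142  0.018]
(505, 277) [ 0.328 -0.306  0.054]
(470, 292) [ 0.3   -0.237  0.019]
```

Call:
send_rows:
  deltas:
    - {"x":0.16,"y":-0.1}
    - {"x":0.32,"y":-0.25}
    - {"x":0.48,"y":-0.4}
    - {"x":0.64,"y":-0.52}
    - {"x":0.8,"y":-0.65}
    - {"x":0.95,"y":-0.75,"rz":0.015}
    - {"x":1,"y":-0.81,"rz":0.015}
    - {"x":1,"y":-0.81,"rz":0.015}
    - {"x":1,"y":-0.81,"rz":0.015}
  fingers: 0.6

```text
$.deltas[0]: bad value
```

```bash
python3 go.py .464 -.189 .021 14.3
```

```text
x=1.3195 y=-0.8082 z=0.6581 rx=-0.0007 ry=-0.0000 rz=0.0148 | at [ 0.1482 -0.5294  0.2181] [-179.94   -0.     15.63] q6 -0.08 t 0.1
```

Call:
send_rows:
  deltas:
    - {"x":0.16,"y":-0.1,"z":0,"rx":0,"ry":0,"rz":0}
    - {"x":0.32,"y":-0.25,"z":0,"rx":0,"ry":0,"rz":0}
    - {"x":0.48,"y":-0.4,"z":0,"rx":0,"ry":0,"rz":0}
    - {"x":0.64,"y":-0.52,"z":0,"rx":0,"ry":0,"rz":0}
    - {"x":0.8,"y":-0.65,"z":0,"rx":0,"ry":0,"rz":0}
    - {"x":0.95,"y":-0.75,"z":0,"rx":0,"ry":0,"rz":0.015}
    - {"x":1,"y":-0.81,"z":0,"rx":0,"ry":0,"rz":0.015}
    - {"x":1,"y":-0.81,"z":0,"rx":0,"ry":0,"rz":0.015}
  fingers: 0.6

```text
time: 0.9
eef_pos: [0.3725, -0.2124, 0.2186]
eef_rot: [-3.141, -0.0, 0.25]
force: [0.5, -0.9, 0.6]
gripper_width: 0.0557
finger_force: 0.0
```

```bash
python3 go.py .464 -.189 .021 14.3
```

```text
x=0.3146 y=0.0000 z=0.6588 rx=-0.0002 ry=-0.0001 rz=0.0004 | at [ 0.3725 -0.2124  0.2186] [-1.7999e+02 -1.0000e-02  1.4330e+01] q6 0.69 t 0.9
```

Call:
send_rows:
  deltas:
    - {"x":0.16,"y":0,"z":0.05,"rx":0,"ry":0,"rz":0}
    - {"x":0.315,"y":0,"z":0.15,"rx":0,"ry":0,"rz":0}
    - {"x":0.315,"y":0,"z":0.3,"rx":0,"ry":0,"rz":0}
    - {"x":0.315,"y":0,"z":0.42,"rx":0,"ry":0,"rz":0}
    - {"x":0.315,"y":0,"z":0.54,"rx":0,"ry":0,"rz":0}
    - {"x":0.315,"y":0,"z":0.62,"rx":0,"ry":0,"rz":0}
    - {"x":0.315,"y":0,"z":0.658,"rx":0,"ry":0,"rz":0}
    - {"x":0.315,"y":0,"z":0.658,"rx":0,"ry":0,"rz":0}
    - {"x":0.315,"y":0,"z":0.658,"rx":0,"ry":0,"rz":0}

```text
time: 1.8
eef_pos: [0.4637, -0.1918, 0.0221]
eef_rot: [3.141, -0.001, 0.249]
force: [1.8, -0.5, -0.5]
gripper_width: 0.0559
finger_force: 0.0
```

Call:
send_rows:
  deltas:
    - {"x":0,"y":0,"z":0,"rx":0,"ry":0,"rz":0}
    - {"x":0,"y":0,"z":0,"rx":0,"ry":0,"rz":0}
    - {"x":0,"y":0,"z":0,"rx":0,"ry":0,"rz":0}
    - {"x":0,"y":0,"z":0,"rx":0,"ry":0,"rz":0}
    - {"x":0,"y":0,"z":0,"rx":0,"ry":0,"rz":0}
    - {"x":0,"y":0,"z":0,"rx":0,"ry":0,"rz":0}
  fingers: 0

```text
time: 2.4
eef_pos: [0.4632, -0.1915, 0.0213]
eef_rot: [-3.142, -0.0, 0.249]
force: [0.1, 0.2, 0.8]
gripper_width: 0.0142
finger_force: 30.0
```

```bash
python3 go.py .464 -.189 .12 14.3; python3 - <<'E'
import numpy as np
A=np.array([.6056,.2915]);p=np.radians(19.05);R=np.array([[np.cos(p),-np.sin(p)],[np.sin(p),np.cos(p)]])
for x in (-57-90-130,-57-90,-57-120): print(x,A+R@[x/1000,0])
E
```

```text
x=0.0045 y=-0.0074 z=-0.3290 rx=-0.0000 ry=-0.0000 rz=-0.0002 | at [ 0.4632 -0.1915  0.0213] [-180.     -0.     14.28] q6 0.84 t 2.4
-277 [0.34377015 0.2010891 ]
-147 [0.46665059 0.24352021]
-177 [0.43829356 0.23372841]
```

Call:
send_rows:
  deltas:
    - {"x":0,"y":0,"z":-0.03,"rx":0,"ry":0,"rz":0}
    - {"x":0,"y":0,"z":-0.08,"rx":0,"ry":0,"rz":0}
    - {"x":0,"y":0,"z":-0.15,"rx":0,"ry":0,"rz":0}
    - {"x":0,"y":0,"z":-0.22,"rx":0,"ry":0,"rz":0}
    - {"x":0,"y":0,"z":-0.29,"rx":0,"ry":0,"rz":0}
    - {"x":0,"y":0,"z":-0.33,"rx":0,"ry":0,"rz":0}
    - {"x":0,"y":0,"z":-0.33,"rx":0,"ry":0,"rz":0}

```text
time: 3.1
eef_pos: [0.4638, -0.1918, 0.1217]
eef_rot: [3.14, -0.002, 0.249]
force: [0.7, 0.6, -2.5]
gripper_width: 0.0134
finger_force: 30.0
```

```bash
python3 - <<'E'
from h import *
im,d=r.get_image('side');save('lift',im[200:400,180:440].repeat(2,0).repeat(2,1))
E
python3 go.py .344 .201 .12 19.05
```

```text
x=-0.0625 y=-1.3660 z=0.0008 rx=0.0004 ry=-0.0003 rz=-0.0530 | at [ 0.4633 -0.1915  0.1205] [ 1.7997e+02 -3.0000e-02  1.4280e+01] q6 0.84 t 3.15
```

View pics/lift.png

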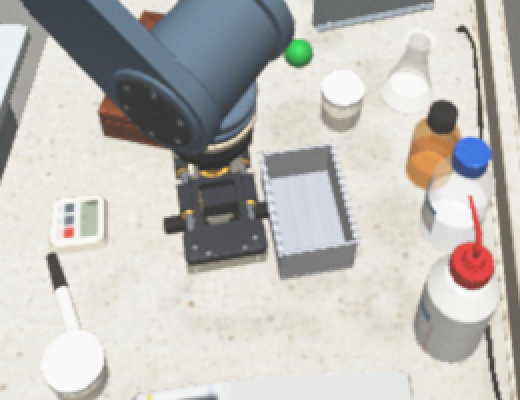

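The tray (crop ~(310,210)) hangs level from the gripper, clear of the jar and bottles. Carrying it across.

Call:
send_rows:
  deltas:
    - {"x":0,"y":-0.06,"z":0,"rx":0,"ry":0,"rz":0}
    - {"x":-0.01,"y":-0.16,"z":0,"rx":0,"ry":0,"rz":0}
    - {"x":-0.02,"y":-0.28,"z":0,"rx":0,"ry":0,"rz":0}
    - {"x":-0.03,"y":-0.4,"z":0,"rx":0,"ry":0,"rz":0}
    - {"x":-0.04,"y":-0.52,"z":0,"rx":0,"ry":0,"rz":-0.01}
    - {"x":-0.05,"y":-0.64,"z":0,"rx":0,"ry":0,"rz":-0.02}
    - {"x":-0.06,"y":-0.76,"z":0,"rx":0,"ry":0,"rz":-0.03}
    - {"x":-0.06,"y":-0.88,"z":0,"rx":0,"ry":0,"rz":-0.04}
    - {"x":-0.06,"y":-0.97,"z":0,"rx":0,"ry":0,"rz":-0.053}
    - {"x":-0.06,"y":-1,"z":0,"rx":0,"ry":0,"rz":-0.053}

```text
time: 4.15
eef_pos: [0.3698, 0.0968, 0.1194]
eef_rot: [-3.141, 0.002, 0.335]
force: [0.4, -0.8, -2.7]
gripper_width: 0.0133
finger_force: 30.0
```

```bash
python3 go.py .344 .201 .022 19.05
```

```text
x=0.0339 y=-0.3560 z=0.3249 rx=-0.0005 ry=0.0014 rz=0.0018 | at [0.3698 0.0968 0.1194] [-1.7996e+02  1.2000e-01  1.9220e+01] q6 1.37 t 4.15
```

Call:
send_rows:
  deltas:
    - {"x":0.01,"y":-0.08,"z":0,"rx":0,"ry":0,"rz":0}
    - {"x":0.02,"y":-0.18,"z":0,"rx":0,"ry":0,"rz":0}
    - {"x":0.034,"y":-0.29,"z":0.02,"rx":0,"ry":0,"rz":0}
    - {"x":0.034,"y":-0.356,"z":0.06,"rx":0,"ry":0,"rz":0}
    - {"x":0.034,"y":-0.356,"z":0.14,"rx":0,"ry":0,"rz":0}
    - {"x":0.034,"y":-0.356,"z":0.21,"rx":0,"ry":0,"rz":0}
    - {"x":0.034,"y":-0.356,"z":0.27,"rx":0,"ry":0,"rz":0}
    - {"x":0.034,"y":-0.356,"z":0.305,"rx":0,"ry":0,"rz":0}
    - {"x":0.034,"y":-0.356,"z":0.324,"rx":0,"ry":0,"rz":0}
    - {"x":0.034,"y":-0.356,"z":0.324,"rx":0,"ry":0,"rz":0}

```text
time: 5.15
eef_pos: [0.3463, 0.1989, 0.0226]
eef_rot: [3.142, 0.001, 0.332]
force: [-0.6, 0.0, -2.4]
gripper_width: 0.0138
finger_force: 30.0
```

```bash
python3 go.py .4345 .2323 .022 19.05;python3 - <<'E'
from h import *
im,d=r.get_image('side');im2,d=r.get_image('top');save('set',np.hstack([cv2.resize(im[110:290,220:420],(400,360)),cv2.resize(im2[105:285,160:360],(400,360))]))
E
```

```text
x=0.3144 y=-0.0094 z=0.0018 rx=0.0000 ry=0.0007 rz=-0.0002 | at [0.3463 0.1989 0.0226] [1.800e+02 6.000e-02 1.903e+01] q6 1.64 t 5.15
```

View pics/set.png

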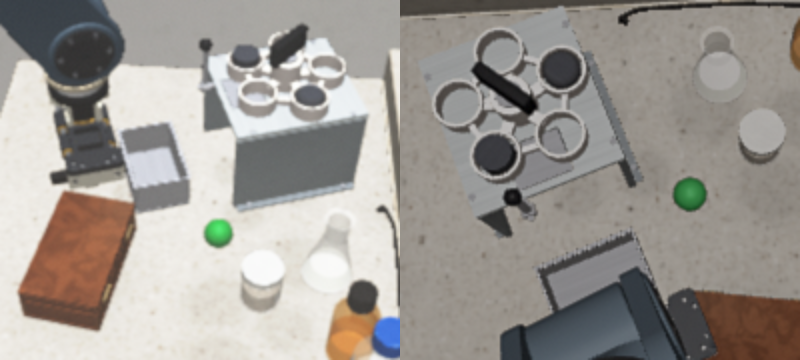

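Call:
send_rows:
  deltas:
    - {"x":0.02,"y":-0.002,"z":0.004,"rx":0,"ry":0,"rz":0}
    - {"x":0.06,"y":-0.006,"z":0.004,"rx":0,"ry":0,"rz":0}
    - {"x":0.11,"y":-0.009,"z":0.004,"rx":0,"ry":0,"rz":0}
    - {"x":0.16,"y":-0.009,"z":0.004,"rx":0,"ry":0,"rz":0}
    - {"x":0.21,"y":-0.009,"z":0.004,"rx":0,"ry":0,"rz":0}
    - {"x":0.26,"y":-0.009,"z":0.004,"rx":0,"ry":0,"rz":0}
    - {"x":0.29,"y":-0.009,"z":0.004,"rx":0,"ry":0,"rz":0}
    - {"x":0.314,"y":-0.009,"z":0.004,"rx":0,"ry":0,"rz":0}
    - {"x":0.314,"y":-0.009,"z":0.004,"rx":0,"ry":0,"rz":0}

```text
time: 6.15
eef_pos: [0.4355, 0.2327, 0.0219]
eef_rot: [-3.142, -0.001, 0.332]
force: [0.4, -0.4, -1.8]
gripper_width: 0.0136
finger_force: 30.0
```

Call:
send_rows:
  deltas:
    - {"x":0,"y":0,"z":0,"rx":0,"ry":0,"rz":0}
    - {"x":0,"y":0,"z":0,"rx":0,"ry":0,"rz":0}
    - {"x":0,"y":0,"z":0,"rx":0,"ry":0,"rz":0}
    - {"x":-0.04,"y":0,"z":0,"rx":0,"ry":0,"rz":0}
    - {"x":-0.08,"y":0,"z":0,"rx":0,"ry":0,"rz":0}
    - {"x":-0.11,"y":0,"z":0,"rx":0,"ry":0,"rz":0}
    - {"x":-0.11,"y":0,"z":0,"rx":0,"ry":0,"rz":0}
  fingers: 0.3

```text
time: 6.85
eef_pos: [0.4023, 0.2212, 0.0218]
eef_rot: [3.142, 0.001, 0.333]
force: [0.2, 0.1, -0.3]
gripper_width: 0.0277
finger_force: 0.0
```

Call:
send_rows:
  deltas:
    - {"x":0,"y":0,"z":0,"rx":0,"ry":0,"rz":0}
    - {"x":0,"y":0,"z":0,"rx":0,"ry":0,"rz":0}
    - {"x":0,"y":0,"z":0,"rx":0,"ry":0,"rz":0}
    - {"x":0,"y":0,"z":0,"rx":0,"ry":0,"rz":0}
  fingers: 0

```text
time: 7.25
eef_pos: [0.404, 0.2218, 0.0219]
eef_rot: [-3.142, -0.001, 0.332]
force: [1.7, 0.7, -0.3]
gripper_width: 0.0139
finger_force: 30.0
```

```bash
python3 go.py .4383 .2337 .022 19.05
```

```text
x=0.1211 y=-0.0002 z=-0.0002 rx=-0.0000 ry=-0.0005 rz=-0.0000 | at [0.404  0.2218 0.0219] [-1.800e+02 -4.000e-02  1.905e+01] q6 1.64 t 7.25
```

Call:
send_rows:
  deltas:
    - {"x":0.02,"y":0,"z":0,"rx":0,"ry":0,"rz":0}
    - {"x":0.05,"y":0,"z":0,"rx":0,"ry":0,"rz":0}
    - {"x":0.08,"y":0,"z":0,"rx":0,"ry":0,"rz":0}
    - {"x":0.09,"y":0,"z":0,"rx":0,"ry":0,"rz":0}
    - {"x":0.1,"y":0,"z":0,"rx":0,"ry":0,"rz":0}
    - {"x":0.11,"y":0,"z":0,"rx":0,"ry":0,"rz":0}
    - {"x":0.115,"y":0,"z":0,"rx":0,"ry":0,"rz":0}
    - {"x":0.12,"y":0,"z":0,"rx":0,"ry":0,"rz":0}
    - {"x":0.12,"y":0,"z":0,"rx":0,"ry":0,"rz":0}

```text
time: 8.15
eef_pos: [0.4362, 0.2329, 0.0216]
eef_rot: [3.141, 0.003, 0.333]
force: [-7.5, -2.4, 6.8]
gripper_width: 0.0135
finger_force: 30.0
```

```bash
python3 go.py .4383 .2337 .022 19.05
```

```text
x=0.0073 y=-0.0003 z=-0.0012 rx=0.0001 ry=0.0021 rz=0.0000 | at [0.4362 0.2329 0.0216] [179.99   0.19  19.05] q6 1.63 t 8.15
```

Call:
send_rows:
  deltas:
    - {"x":-0.01,"y":0,"z":0,"rx":0,"ry":0,"rz":0}
    - {"x":-0.01,"y":0,"z":0,"rx":0,"ry":0,"rz":0}
    - {"x":-0.01,"y":0,"z":0,"rx":0,"ry":0,"rz":0}
    - {"x":-0.03,"y":0,"z":-0.06,"rx":0,"ry":0,"rz":0}
    - {"x":-0.06,"y":0,"z":-0.18,"rx":0,"ry":0,"rz":0}
    - {"x":-0.06,"y":0,"z":-0.33,"rx":0,"ry":0,"rz":0}
    - {"x":-0.06,"y":0,"z":-0.48,"rx":0,"ry":0,"rz":0}
    - {"x":-0.06,"y":0,"z":-0.63,"rx":0,"ry":0,"rz":0}
    - {"x":-0.06,"y":0,"z":-0.77,"rx":0,"ry":0,"rz":0}
    - {"x":-0.06,"y":0,"z":-0.83,"rx":0,"ry":0,"rz":0}
  fingers: 0.4

```text
time: 9.15
eef_pos: [0.4217, 0.228, 0.2749]
eef_rot: [-3.141, -0.006, 0.333]
force: [0.8, -0.7, 0.2]
gripper_width: 0.0371
finger_force: 0.0
```

Call:
send_rows:
  deltas:
    - {"x":0,"y":0,"z":0,"rx":0,"ry":0,"rz":-0.09}
    - {"x":0,"y":0,"z":0,"rx":0,"ry":0,"rz":-0.18}
    - {"x":0,"y":0,"z":0,"rx":0,"ry":0,"rz":-0.27}
    - {"x":0,"y":0,"z":0,"rx":0,"ry":0,"rz":-0.36}
    - {"x":0,"y":0,"z":0,"rx":0,"ry":0,"rz":-0.45}
    - {"x":0,"y":0,"z":0,"rx":0,"ry":0,"rz":-0.54}
    - {"x":0,"y":0,"z":0,"rx":0,"ry":0,"rz":-0.63}
    - {"x":0,"y":0,"z":0,"rx":0,"ry":0,"rz":-0.72}
    - {"x":0,"y":0,"z":0,"rx":0,"ry":0,"rz":-0.81}
    - {"x":0,"y":0,"z":0,"rx":0,"ry":0,"rz":-0.9}
  fingers: 0.6

```text
time: 10.15
eef_pos: [0.4207, 0.2275, 0.2709]
eef_rot: [3.141, -0.0, 1.752]
force: [-0.3, -0.5, 0.5]
gripper_width: 0.056
finger_force: 0.0
```

Call:
send_rows:
  deltas:
    - {"x":0,"y":0,"z":0,"rx":0,"ry":0,"rz":-0.09}
    - {"x":0,"y":0,"z":0,"rx":0,"ry":0,"rz":-0.18}
    - {"x":0,"y":0,"z":0,"rx":0,"ry":0,"rz":-0.27}
    - {"x":0,"y":0,"z":0,"rx":0,"ry":0,"rz":-0.36}
    - {"x":0,"y":0,"z":0,"rx":0,"ry":0,"rz":-0.45}
    - {"x":0,"y":0,"z":0,"rx":0,"ry":0,"rz":-0.54}
    - {"x":0,"y":0,"z":0,"rx":0,"ry":0,"rz":-0.63}
    - {"x":0,"y":0,"z":0,"rx":0,"ry":0,"rz":-0.72}
    - {"x":0,"y":0,"z":0,"rx":0,"ry":0,"rz":-0.81}
    - {"x":0,"y":0,"z":0,"rx":0,"ry":0,"rz":-0.9}

```text
time: 11.15
eef_pos: [0.4207, 0.2275, 0.2709]
eef_rot: [3.141, 0.0, -3.117]
force: [0.2, 1.1, 0.0]
gripper_width: 0.0558
finger_force: 0.0
```

```bash
python3 go.py .6056 .2915 .275 231.4; python3 - <<'E'
from h import *
im,d=r.get_image('top');np.savez('top1.npz',im=im,d=d)
im2,d=r.get_image('side');save('home',np.hstack([cv2.resize(im2[110:230,260:420],(400,300)),cv2.resize(im[105:225,160:320],(400,300))]))
E
```

```text
x=-0.6213 y=0.1982 z=-0.0133 rx=-0.0000 ry=0.0003 rz=-0.5557 | at [0.4207 0.2275 0.2709] [ 1.7999e+02  3.0000e-02 -1.7862e+02] q6 -1.2 t 11.15
```

View pics/home.png

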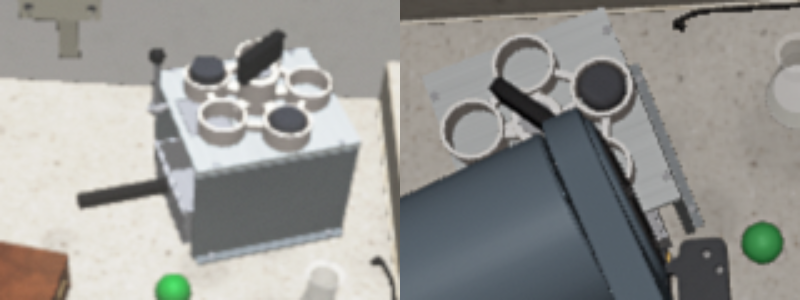

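Tray is home (handle at left crop (120,190)), lever still upright. Now over to the bar.

Call:
send_rows:
  deltas:
    - {"x":-0.1,"y":0.03,"z":-0.013,"rx":0,"ry":0,"rz":-0.09}
    - {"x":-0.2,"y":0.06,"z":-0.013,"rx":0,"ry":0,"rz":-0.18}
    - {"x":-0.3,"y":0.1,"z":-0.013,"rx":0,"ry":0,"rz":-0.27}
    - {"x":-0.4,"y":0.13,"z":-0.013,"rx":0,"ry":0,"rz":-0.36}
    - {"x":-0.5,"y":0.16,"z":-0.013,"rx":0,"ry":0,"rz":-0.45}
    - {"x":-0.58,"y":0.19,"z":-0.013,"rx":0,"ry":0,"rz":-0.53}
    - {"x":-0.621,"y":0.198,"z":-0.013,"rx":0,"ry":0,"rz":-0.556}
    - {"x":-0.621,"y":0.198,"z":-0.013,"rx":0,"ry":0,"rz":-0.556}
    - {"x":-0.621,"y":0.198,"z":-0.013,"rx":0,"ry":0,"rz":-0.556}

```text
time: 12.15
eef_pos: [0.6053, 0.2902, 0.2744]
eef_rot: [3.141, -0.001, -2.254]
force: [0.1, 0.2, -0.4]
gripper_width: 0.0561
finger_force: 0.0
```

```bash
python3 go.py .6056 .2915 .194 231.4; python3 - <<'E'
from h import *
P=r.camera_params('wrist');im,d=r.get_image('wrist');np.savez('w0.npz',im=im,d=d);save('w0',im)
C=cloud('wrist',d,P); m=(C[...,2]>.217)&(C[...,2]<.23)&(np.hypot(C[...,0]-.6056,C[...,1]-.2915)<.045)&(im.sum(2)<200)
print(m.sum(),cv2.minAreaRect(C[m][:,:2].astype(np.float32)) if m.sum()>5 else 0)
E
```

```text
x=-0.0042 y=0.0020 z=0.2681 rx=0.0002 ry=-0.0003 rz=-0.0060 | at [0.6053 0.2902 0.2744] [ 1.7998e+02 -3.0000e-02 -1.2914e+02] q6 -2.08 t 12.15
1732 ((0.607801079750061, 0.28975459933280945), (0.0647384449839592, 0.013688962906599045), 51.689876556396484)
```

View pics/w0.png

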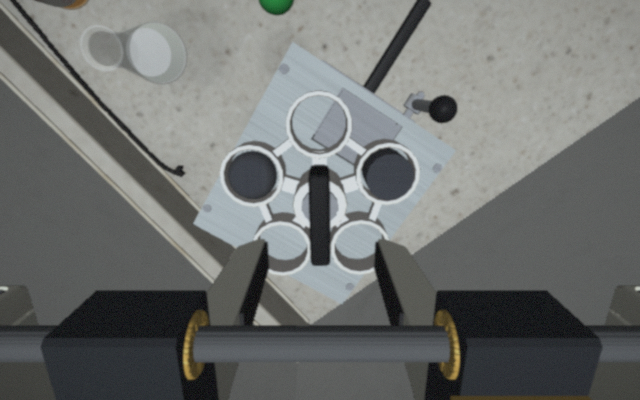

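```bash
python3 - <<'E'
from h import *
z=np.load('w0.npz');im=z['im'];d=z['d'];P=r.camera_params('wrist');C=cloud('wrist',d,P)
c=cast('wrist',[(294,43),(453,152),(347,303),(195,222)],.14,P)[:,:2]
for i in range(4): e=c[(i+1)%4]-c[i];print(np.round(c[i],4),np.round(np.linalg.norm(e),4),np.degrees(np.arctan2(e[1],e[0])))
print(c.mean(0))
# edge lines with Hough/LSD
g=cv2.cvtColor(im,cv2.COLOR_RGB2GRAY)
L=cv2.createLineSegmentDetector().detect(g[:310])[0][:,0]
for l in L:
    if np.hypot(l[2]-l[0],l[3]-l[1])<45: continue
    a,b=cast('wrist',[l[:2],l[2:]],.14,P)[:,:2]; mid=(a+b)/2-c.mean(0)
    if np.hypot(*mid)<.11: print(np.round(l),round(np.degrees(np.arctan2(*(b-a)[::-1]))%90,2),np.round(mid,3))
E
```

```text
[0.5489 0.1851] 0.1612 108.27081867130914
[0.4984 0.3381] 0.1756 20.66908255418045
[0.6627 0.4001] 0.1664 -70.48508913948929
[0.7183 0.2432] 0.1791 -161.04301753517592
[0.60704961 0.29163838]
[329. 182. 329. 231.] 51.73 [0.006 0.018]
[343.  87. 401. 125.] 19.31 [-0.078 -0.028]
[360.  86. 319.  60.] 19.29 [-0.072 -0.066]
```

Call:
send_rows:
  deltas:
    - {"x":0,"y":0,"z":0.05,"rx":0,"ry":0,"rz":-0.003}
    - {"x":0,"y":0,"z":0.1,"rx":0,"ry":0,"rz":-0.003}
    - {"x":0,"y":0,"z":0.15,"rx":0,"ry":0,"rz":-0.003}
    - {"x":0,"y":0,"z":0.2,"rx":0,"ry":0,"rz":-0.003}
    - {"x":0,"y":0,"z":0.24,"rx":0,"ry":0,"rz":-0.003}
    - {"x":0,"y":0,"z":0.265,"rx":0,"ry":0,"rz":-0.003}
    - {"x":0,"y":0,"z":0.265,"rx":0,"ry":0,"rz":-0.003}
    - {"x":0,"y":0,"z":0.265,"rx":0,"ry":0,"rz":-0.003}

```text
time: 13.0
eef_pos: [0.6059, 0.2904, 0.1956]
eef_rot: [-3.141, 0.0, -2.245]
force: [1.2, -0.5, -0.4]
gripper_width: 0.056
finger_force: 0.0
```

Call:
send_rows:
  deltas:
    - {"x":0,"y":0,"z":0,"rx":0,"ry":0,"rz":0}
    - {"x":0,"y":0,"z":0,"rx":0,"ry":0,"rz":0}
    - {"x":0,"y":0,"z":0,"rx":0,"ry":0,"rz":0}
    - {"x":0,"y":0,"z":0,"rx":0,"ry":0,"rz":0}
    - {"x":0,"y":0,"z":0,"rx":0,"ry":0,"rz":0}
    - {"x":0,"y":0,"z":0,"rx":0,"ry":0,"rz":0}
    - {"x":0,"y":0,"z":0,"rx":0,"ry":0,"rz":0}
  fingers: 0

```text
time: 13.7
eef_pos: [0.6064, 0.2897, 0.1953]
eef_rot: [-3.14, 0.0, -2.245]
force: [4.4, -3.3, -0.6]
gripper_width: 0.0139
finger_force: 30.0
```

```bash
python3 go.py .6056 .2915 .194 231.4
```

```text
x=-0.0030 y=0.0059 z=0.0043 rx=-0.0010 ry=0.0002 rz=-0.0006 | at [0.6064 0.2897 0.1953] [-1.7991e+02  2.0000e-02 -1.2866e+02] q6 -2.09 t 13.7
```

Call:
send_rows:
  deltas:
    - {"x":0,"y":-0.005,"z":0,"rx":0,"ry":0,"rz":0.03}
    - {"x":0,"y":-0.005,"z":0,"rx":0,"ry":0,"rz":0.09}
    - {"x":0,"y":-0.005,"z":0,"rx":0,"ry":0,"rz":0.15}
    - {"x":0,"y":-0.005,"z":0,"rx":0,"ry":0,"rz":0.21}
    - {"x":0,"y":-0.005,"z":0,"rx":0,"ry":0,"rz":0.27}
    - {"x":0,"y":-0.005,"z":0,"rx":0,"ry":0,"rz":0.33}
    - {"x":0,"y":-0.005,"z":0,"rx":0,"ry":0,"rz":0.39}
    - {"x":0,"y":-0.005,"z":0,"rx":0,"ry":0,"rz":0.45}
    - {"x":0,"y":-0.005,"z":0,"rx":0,"ry":0,"rz":0.51}
    - {"x":0,"y":-0.005,"z":0,"rx":0,"ry":0,"rz":0.57}

```text
time: 14.7
eef_pos: [0.6058, 0.2911, 0.1953]
eef_rot: [3.139, -0.002, 3.14]
force: [-6.2, 10.0, 1.7]
gripper_width: 0.0138
finger_force: 30.0
```

```bash
python3 go.py .6064 .2897 .194 127
```

```text
x=-0.0021 y=-0.0046 z=0.0043 rx=0.0009 ry=-0.0018 rz=0.5877 | at [0.6058 0.2911 0.1953] [ 1.7986e+02 -1.0000e-01  1.7990e+02] q6 -1.19 t 14.7
```

Call:
send_rows:
  deltas:
    - {"x":0,"y":0.005,"z":0,"rx":0,"ry":0,"rz":0.06}
    - {"x":0,"y":0.005,"z":0,"rx":0,"ry":0,"rz":0.12}
    - {"x":0,"y":0.005,"z":0,"rx":0,"ry":0,"rz":0.18}
    - {"x":0,"y":0.005,"z":0,"rx":0,"ry":0,"rz":0.24}
    - {"x":0,"y":0.005,"z":0,"rx":0,"ry":0,"rz":0.3}
    - {"x":0,"y":0.005,"z":0,"rx":0,"ry":0,"rz":0.36}
    - {"x":0,"y":0.005,"z":0,"rx":0,"ry":0,"rz":0.42}
    - {"x":0,"y":0.005,"z":0,"rx":0,"ry":0,"rz":0.48}
    - {"x":0,"y":0.005,"z":0,"rx":0,"ry":0,"rz":0.54}
    - {"x":0,"y":0.005,"z":0,"rx":0,"ry":0,"rz":0.588}

```text
time: 15.7
eef_pos: [0.6065, 0.2926, 0.1953]
eef_rot: [3.14, -0.002, 2.216]
force: [-0.3, 9.4, -1.1]
gripper_width: 0.014
finger_force: 30.0
```

Call:
send_rows:
  deltas:
    - {"x":0,"y":0,"z":0,"rx":0,"ry":0,"rz":0}
    - {"x":0,"y":0,"z":0,"rx":0,"ry":0,"rz":0}

```text
time: 15.9
eef_pos: [0.6065, 0.2926, 0.1953]
eef_rot: [3.14, -0.002, 2.219]
force: [-0.4, 9.0, -0.3]
gripper_width: 0.0139
finger_force: 30.0
```

```bash
python3 go.py .6064 .2897 .194 127
```

```text
x=-0.0073 y=-0.0061 z=0.0043 rx=0.0010 ry=-0.0014 rz=0.0018 | at [0.6065 0.2926 0.1953] [ 1.7991e+02 -1.3000e-01  1.2716e+02] q6 -0.27 t 15.9
```

Open the fingers, rise 80 mm and measure with the wrist camera.

Call:
send_rows:
  deltas:
    - {"x":0,"y":0,"z":0,"rx":0,"ry":0,"rz":0}
    - {"x":0,"y":0,"z":0,"rx":0,"ry":0,"rz":0}
    - {"x":0,"y":0,"z":0,"rx":0,"ry":0,"rz":0}
    - {"x":0,"y":0,"z":-0.02,"rx":0,"ry":0,"rz":0}
    - {"x":0,"y":0,"z":-0.1,"rx":0,"ry":0,"rz":0}
    - {"x":0,"y":0,"z":-0.2,"rx":0,"ry":0,"rz":0}
    - {"x":0,"y":0,"z":-0.28,"rx":0,"ry":0,"rz":0}
    - {"x":0,"y":0,"z":-0.28,"rx":0,"ry":0,"rz":0}
    - {"x":0,"y":0,"z":-0.28,"rx":0,"ry":0,"rz":0}
  fingers: 0.6

```text
time: 16.8
eef_pos: [0.6069, 0.2907, 0.2793]
eef_rot: [3.141, 0.0, 2.219]
force: [-0.6, 0.0, -0.4]
gripper_width: 0.0559
finger_force: 0.0
```

```bash
python3 - <<'E'
from h import *
P=r.camera_params('wrist');im,d=r.get_image('wrist');np.savez('w1.npz',im=im,d=d);save('w1',im)
C=cloud('wrist',d,P); m=(C[...,2]>.217)&(C[...,2]<.23)&(np.hypot(C[...,0]-.6056,C[...,1]-.2915)<.045)&(im.sum(2)<200)
print(m.sum(),cv2.minAreaRect(C[m][:,:2].astype(np.float32)) if m.sum()>5 else 0)
g=cv2.cvtColor(im,cv2.COLOR_RGB2GRAY)
for l in cv2.createLineSegmentDetector().detect(g)[0][:,0]:
    if np.hypot(l[2]-l[0],l[3]-l[1])<35: continue
    a,b=cast('wrist',[l[:2],l[2:]],.14,P)[:,:2]; mid=(a+b)/2-[.6065,.2915]
    if np.hypot(*mid)<.115: print(np.round(l),round(np.degrees(np.arctan2(*(b-a)[::-1]))%90,2),np.round(mid,3))
E
```

```text
1680 ((0.6082342267036438, 0.29145559668540955), (0.01324089802801609, 0.06431220471858978), 36.74147415161133)
[312. 228. 312. 178.] 37.37 [ 0.006 -0.021]
[357.  97. 310.  80.] 19.04 [-0.04   0.071]
[310.  80. 274.  68.] 19.21 [-0.074  0.059]
[409. 114. 358.  96.] 18.71 [0.002 0.086]
[275.  59. 411. 106.] 19.1 [-0.036  0.08 ]
[242. 123. 285. 137.] 19.32 [-0.068  0.008]
[458. 185. 405. 243.] 89.62 [0.101 0.037]
```

View pics/w1.png

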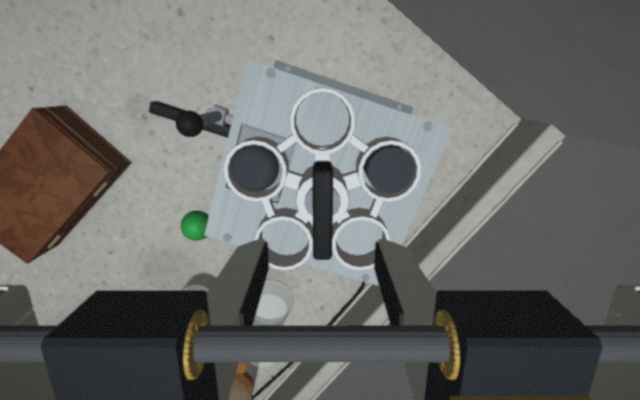

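```bash
python3 - <<'E'
from h import *
z=np.load('w1.npz');P=r.camera_params('wrist');C=cloud('wrist',z['d'],P);im=z['im']
g=im.min(2)
A=None;cs=[]
for u,v in [(256,169),(323,120),(389,169)]:
    k=np.zeros(g.shape,np.uint8);cv2.circle(k,(u,v),36,255,-1)
    m=((C[...,2]>.158)&(C[...,2]<.174)&(g>165)&(k>0)).astype(np.uint8)
    c,_=cv2.findContours(m,cv2.RETR_EXTERNAL,cv2.CHAIN_APPROX_NONE);c=max(c,key=cv2.contourArea);e=cv2.minEnclosingCircle(c)
    p=cast('wrist',[e[0]],.166,P)[0]; cs.append(p);print(np.round(e[0],1),round(e[1],1),np.round(p,4))
    zz=C[v-24:v+25:6,u-24:u+25:6,2]*1000;print(np.round(zz).astype(int))
p=np.radians(19.15);R=np.array([[np.cos(p),-np.sin(p)],[np.sin(p),np.cos(p)]])
for A in ([.6082,.2915],[.6065,.2915]):
    print('drop',A+R@[-.058,0],'knob',A+R@[-.104,.03])
h=(C[...,2]>.19)&(im.sum(2)<150);h[:,:165]=0;h[:,215:]=0;h[:90]=0;h[150:]=0;print('knob meas',np.median(C[h],0))
E
python3 go.py .6 .3 .28 19.15
```

```text
[255.7 171. ] 32.9 [0.5538 0.2726 0.166 ]
[[138 166 165 162 162 164 164 158 158]
 [165 165 169 171 171 168 164 165 159]
 [159 170 174 174 174 173 170 163 165]
 [168 174 176 176 175 175 171 166 136]
 [168 175 177 177 178 176 172 169 138]
 [154 173 177 177 177 176 173 168 137]
 [161 171 175 176 176 175 172 162 145]
 [165 158 170 173 172 171 163 148 165]
 [140 165 162 156 153 153 157 165  36]]
[322.2 121.5] 34.0 [0.573  0.3368 0.166 ]
[[140 164 139 138 138 140 138 165 140]
 [164 137 138 140 138 140 139 139 165]
 [139 138 138 140 138 139 139 138 146]
 [139 139 139 140 139 137 139 138 138]
 [138 138 138 140 138 139 138 140 138]
 [137 138 138 139 139 138 138 138 138]
 [146 140 139 139 138 137 137 139 152]
 [165 138 140 138 140 139 138 144 165]
 [138 163 150 138 139 138 152 165 138]]
[389.9 171.3] 32.2 [0.6411 0.3384 0.166 ]
[[157 158 164 165 165 162 164 165 137]
 [159 165 172 175 174 175 174 145 165]
 [163 170 175 174 174 176 175 175 158]
 [157 174 175 174 175 175 175 174 173]
 [157 175 175 175 175 174 175 174 175]
 [138 174 175 174 174 173 175 174 174]
 [143 175 175 174 175 175 175 174 162]
 [164 146 175 174 175 175 175 158 164]
 [137 167 158 152 153 156 162 165 139]]
drop [0.55340955 0.27247354] knob [0.50011378 0.28572348]
drop [0.55170955 0.27247354] knob [0.49841378 0.28572348]
knob meas [0.50185621 0.28708572 0.21127513]
x=0.0382 y=0.0014 z=-0.0058 rx=-0.0007 ry=0.0006 rz=1.1998 | at [0.6066 0.2906 0.2783] [-1.7993e+02 -2.0000e-02  1.2713e+02] q6 -0.27 t 16.85
```

```bash
python3 go.py .4814 .3241 .28 199.15
```

```text
x=0.3409 y=-0.2653 z=-0.0053 rx=-0.0006 ry=-0.0007 rz=-0.8002 | at [0.6066 0.2906 0.2783] [-1.7993e+02 -2.0000e-02  1.2713e+02] q6 -0.27 t 16.85
```

Call:
send_rows:
  deltas:
    - {"x":0.06,"y":-0.05,"z":0,"rx":0,"ry":0,"rz":-0.09}
    - {"x":0.12,"y":-0.1,"z":0,"rx":0,"ry":0,"rz":-0.18}
    - {"x":0.18,"y":-0.14,"z":0,"rx":0,"ry":0,"rz":-0.27}
    - {"x":0.24,"y":-0.19,"z":0,"rx":0,"ry":0,"rz":-0.36}
    - {"x":0.29,"y":-0.23,"z":0,"rx":0,"ry":0,"rz":-0.45}
    - {"x":0.34,"y":-0.265,"z":0,"rx":0,"ry":0,"rz":-0.54}
    - {"x":0.34,"y":-0.265,"z":0,"rx":0,"ry":0,"rz":-0.63}
    - {"x":0.34,"y":-0.265,"z":0,"rx":0,"ry":0,"rz":-0.72}
    - {"x":0.34,"y":-0.265,"z":0,"rx":0,"ry":0,"rz":-0.8}
    - {"x":0.34,"y":-0.265,"z":0,"rx":0,"ry":0,"rz":-0.8}
  fingers: 0

```text
time: 17.85
eef_pos: [0.4815, 0.3239, 0.278]
eef_rot: [-3.141, -0.002, -2.806]
force: [-0.7, 0.3, 0.8]
gripper_width: 0.0004
finger_force: 0.0
```

```bash
python3 go.py .4814 .3241 .187 199.15
```

```text
x=-0.0006 y=0.0008 z=0.3033 rx=-0.0002 ry=-0.0013 rz=0.0010 | at [0.4815 0.3239 0.278 ] [-1.7998e+02 -1.2000e-01 -1.6076e+02] q6 -1.39 t 17.85
```

Call:
send_rows:
  deltas:
    - {"x":0,"y":0,"z":0.08,"rx":0,"ry":0,"rz":0}
    - {"x":0,"y":0,"z":0.18,"rx":0,"ry":0,"rz":0}
    - {"x":0,"y":0,"z":0.26,"rx":0,"ry":0,"rz":0}
    - {"x":0,"y":0,"z":0.303,"rx":0,"ry":0,"rz":0}
    - {"x":0,"y":0,"z":0.303,"rx":0,"ry":0,"rz":0}

```text
time: 18.35
eef_pos: [0.4812, 0.3237, 0.1865]
eef_rot: [-3.141, -0.003, -2.81]
force: [0.1, -0.5, 0.6]
gripper_width: 0.0006
finger_force: 0.0
```

Call:
send_rows:
  deltas:
    - {"x":0,"y":-0.03,"z":0,"rx":0,"ry":0,"rz":0}
    - {"x":0,"y":-0.06,"z":0,"rx":0,"ry":0,"rz":0}
    - {"x":0,"y":-0.09,"z":0.005,"rx":0,"ry":0,"rz":0}
    - {"x":0,"y":-0.125,"z":0.013,"rx":0,"ry":0,"rz":0}
    - {"x":0,"y":-0.155,"z":0.027,"rx":0,"ry":0,"rz":0}
    - {"x":0,"y":-0.187,"z":0.047,"rx":0,"ry":0,"rz":0}
    - {"x":0,"y":-0.215,"z":0.07,"rx":0,"ry":0,"rz":0}
    - {"x":0,"y":-0.24,"z":0.093,"rx":0,"ry":0,"rz":0}
    - {"x":0,"y":-0.255,"z":0.11,"rx":0,"ry":0,"rz":0}
    - {"x":0,"y":-0.266,"z":0.127,"rx":0,"ry":0,"rz":0}

```text
time: 19.35
eef_pos: [0.5081, 0.2487, 0.1496]
eef_rot: [3.141, -0.0, -2.808]
force: [-1.2, 4.0, 2.8]
gripper_width: 0.0008
finger_force: 2.1
```

Call:
send_rows:
  deltas:
    - {"x":0,"y":-0.007,"z":0.006,"rx":0,"ry":0,"rz":0}
    - {"x":0,"y":-0.014,"z":0.01,"rx":0,"ry":0,"rz":0}
    - {"x":0,"y":-0.02,"z":0.013,"rx":0,"ry":0,"rz":0}
    - {"x":0,"y":-0.025,"z":0.013,"rx":0,"ry":0,"rz":0}
    - {"x":0,"y":-0.025,"z":0.013,"rx":0,"ry":0,"rz":0}

```text
time: 19.85
eef_pos: [0.5108, 0.2437, 0.1482]
eef_rot: [3.139, 0.003, -2.807]
force: [-6.4, 11.9, 17.4]
gripper_width: 0.0003
finger_force: 9.8
```

```bash
python3 - <<'E'
from h import *
im,d=r.get_image('side');im2,d2=r.get_image('top');save('lev',np.hstack([cv2.resize(im[110:230,260:420],(400,300)),cv2.resize(im2[105:225,160:320],(400,300))]))
C=cloud('side',d);m=(C[...,2]>.14)&(im.sum(2)<120);m[:, :300]=0;m[:,350:]=0;m[:110]=0;m[230:]=0
print(m.sum(),np.median(C[m],0) if m.any() else 0)
E
python3 go.py .4814 .3241 .28 199.15
```

```text
20 [0.51196267 0.20717725 0.32747048]
x=0.0035 y=0.2867 z=-0.4388 rx=0.0017 ry=0.0020 rz=0.0001 | at [0.5109 0.2437 0.1481] [ 179.85    0.18 -160.84] q6 -1.55 t 19.95
```

View pics/lev.png

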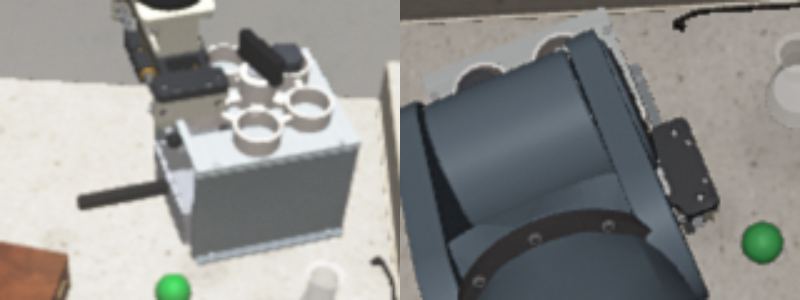

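Call:
send_rows:
  deltas:
    - {"x":0,"y":0.03,"z":0,"rx":0,"ry":0,"rz":0}
    - {"x":0.05,"y":0.08,"z":-0.05,"rx":0,"ry":0,"rz":0}
    - {"x":0.1,"y":0.1,"z":-0.15,"rx":0,"ry":0,"rz":0}
    - {"x":0.1,"y":0.1,"z":-0.3,"rx":0,"ry":0,"rz":0}
    - {"x":0.2,"y":0.1,"z":-0.44,"rx":0,"ry":0,"rz":0}
    - {"x":0.35,"y":0.1,"z":-0.5,"rx":0,"ry":0,"rz":0}
    - {"x":0.5,"y":0.1,"z":-0.5,"rx":0,"ry":0,"rz":0}
    - {"x":0.5,"y":0.1,"z":-0.5,"rx":0,"ry":0,"rz":0}
    - {"x":0.5,"y":0.1,"z":-0.5,"rx":0,"ry":0,"rz":0}

```text
time: 20.85
eef_pos: [0.3588, 0.2206, 0.2966]
eef_rot: [-3.141, 0.001, -2.807]
force: [-0.2, 0.4, 0.0]
gripper_width: 0.0001
finger_force: 0.0
```

```bash
python3 - <<'E'
from h import *
im,d=r.get_image('side');im2,d2=r.get_image('top');im3,d3=r.get_image('wrist')
save('fin',np.hstack([cv2.resize(im[110:230,260:420],(400,300),interpolation=cv2.INTER_CUBIC),cv2.resize(im3,(400,300))]))
C=cloud('top',d2)
for n,u,v in [('jar',341,167),('amber',368,113),('flask',319,138),('green',305,201)]: print(n,np.round(C[v,u],3))
E
```

```text
jar [0.594 0.034 0.067]
amber [ 0.692 -0.028  0.134]
flask [0.66  0.08  0.083]
green [0.526 0.12  0.041]
```

View pics/fin.png

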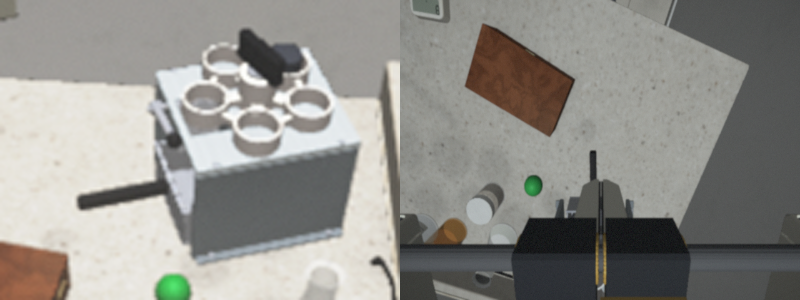

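```bash
python3 - <<'E'
from h import *
for n in ('top','side'):
    im,d=r.get_image(n);C=cloud(n,d)
    D=(C[...,:2]-[.607,.2915]);p=np.radians(19.15);x=D[...,0]*np.cos(p)+D[...,1]*np.sin(p);y=-D[...,0]*np.sin(p)+D[...,1]*np.cos(p)
    m=(np.abs(x+.058)<.045)&(np.abs(y)<.06)&(C[...,2]<.2)
    print(n,m.sum(),np.histogram(C[m][:,2]*1000,[-10,10,20,30,40,50,60,100,130,145,170,200])[0])
    b=m&(C[...,2]>.008)&(C[...,2]<.05)&(im.max(2)<90);print('dark low',b.sum(),np.c_[x[b],y[b],C[b][:,2]].round(3)[::6].tolist())
    k=(np.hypot(x-.068,0*x)<9)&(np.hypot(x-.058*np.cos(np.radians(-144)+np.pi*2),y)<9)
    a=np.radians(180-144);s=(np.hypot(x-.058*np.cos(-a),y-.058*np.sin(-a))<.012);print('slug z',np.median(C[s][:,2]) if s.any() else None)
    kn=(im.max(2)<60)&(np.abs(x+.104)<.015)&(np.abs(y)<.06)&(C[...,2]>.14)&(C[...,2]<.2);print('knob',kn.sum(),np.c_[x[kn],y[kn],C[kn][:,2]].mean(0) if kn.any() else 0)
E
```

```text
top 2673 [ 285   37   50   68   42  123   95   53 1165  629  126]
dark low 195 [[-0.023, -0.022, 0.045], [-0.024, -0.019, 0.032], [-0.025, -0.011, 0.04], [-0.024, -0.003, 0.038], [-0.024, -0.021, 0.015], [-0.023, -0.002, 0.03], [-0.024, 0.013, 0.044], [-0.025, 0.001, 0.029], [-0.023, 0.014, 0.036], [-0.024, 0.003, 0.019], [-0.023, 0.012, 0.022], [-0.025, 0.017, 0.027], [-0.05, -0.02, 0.035], [-0.067, -0.046, 0.037], [-0.069, -0.045, 0.036], [-0.071, -0.048, 0.029], [-0.068, -0.023, 0.037], [-0.068, -0.02, 0.033], [-0.069, -0.017, 0.031], [-0.097, -0.047, 0.044], [-0.096, -0.04, 0.042], [-0.097, -0.052, 0.023], [-0.096, -0.041, 0.028], [-0.097, -0.028, 0.048], [-0.096, -0.04, 0.021], [-0.096, -0.027, 0.035], [-0.096, -0.038, 0.013], [-0.098, -0.026, 0.031], [-0.099, -0.017, 0.043], [-0.097, -0.028, 0.01], [-0.098, -0.016, 0.031], [-0.099, -0.01, 0.031], [-0.097, -0.007, 0.019]]
slug z 0.14026609848253946
knob 55 [-0.10637184 -0.04020853  0.15636648]
side 1483 [220  45  50  46  46  65  41  32 418 474  46]
dark low 12 [[-0.08, 0.054, 0.045], [-0.101, -0.01, 0.043]]
slug z 0.14103202960761801
knob 10 [-0.10511612 -0.04828201  0.15160506]
```

```bash
python3 - <<'E'
from h import *
im,d=r.get_image('top');C=cloud('top',d);D=C[...,:2]-[.607,.2915];p=np.radians(19.15+36)
s=np.hypot(D[...,0]-.058*np.cos(p),D[...,1]-.058*np.sin(p))<.013
z=C[s][:,2];print(s.sum(),np.percentile(z,[5,50,95]))
ok=s.sum()<5 or abs(np.median(z)-.176)<.004
print(r.hand_in() if ok else 'CHECK')
E
```

```text
122 [0.17391584 0.1761651  0.17926206]
the job is handed in; nothing more can be done
None
```

The job is handed in: the tray is home with its handle to the front, the lever is over with the ball's pocket empty and depth readings putting the ball in the tray, and the cylinder stands upright in its pocket with the jar, bottle and flask unmoved.

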